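# Put the ring clamp away in the bench chest

### The arm

A 6-joint arm with a two-finger parallel gripper is mounted at the origin on the work surface. World frame = base frame: x ahead of the robot, y to its left, z up, the work surface at z = 0. Lengths are in mm, angles in degrees, forces in N, time in s.
With the tool pointing down it reaches from about 350 to 850 mm from the base axis. Payload 8.1 kg.
Tool frame: the origin (TCP) lies on the centre line of the jaws, within the pads' length; the fingertips stand 19 mm ahead of it and the grasp point (between the pads) is the TCP (r.tip_reach is the z of the fingertips in the tool frame, in mm); z points along the fingers, y is the line along which they close (so a half turn about z gives the same grasp; the last joint's range is limited). The gripper opens to 85 mm and grips with 20 to 120 N. Pads are 22 mm wide; open, the fingers measure 114 mm over their backs; the gripper's body (76 mm by 85 mm) begins 54 mm behind the grasp point. The pads swing forward as they close: fully open they stand 13 mm farther back than shut.
Start: joints at [-82.128, 7.471, 85.268, -0, 87.261, -4.893], TCP at [132.597, -585.17, 250.292] pointing down, gripper open.
Joint ranges: [-169.43, 169.43], [-51.17, 129.36], [1.28, 143.12], [-76.62, 256.62], [0, 156.53], [-152.29, 152.29]. Speed limits (degrees/s): [136.94, 136.94, 159.86, 180, 180, 180].

### API

Orientations are given as [roll, pitch, yaw] about the fixed x, y, z axes, in that order (R = Rz(yaw) Ry(pitch) Rx(roll)).
In Python, from bench import r gives the robot as it stands. The module is installed in compiled form; this text tells all that it offers.
- The arm moves only by the shell command python3 -m handwheel 'ROWS' [FORCE]. ROWS is JSON, a list of rows, each a list of 7 numbers: the shift along the tool's x, y, z in m, then the turn, a rotation vector about the tool's x, y, z in degrees, then the finger opening in m, from 0 to 0.0854. In form: [[tx, ty, tz, ax, ay, az, claw], ...]. A call has 1 to 8 rows; each row shifts and turns the commanded pose from where the row before left it, along the tool's axes as they then stand; what a row does not reach is not made up. A row lasts 1/12 s, in which the tool goes at most 41.7 mm and 7.16 degrees, less where a joint would pass 70% of its speed; a pose out of reach is approached as far as the arm can. A call with a gripper value outside its range is refused whole. The fingers move at their own pace and stop on an object; FORCE is the grip in N (left out, the last holds). Time passes only in rows, so rows that do not move let the fingers close. It gives the time, the measured TCP pose, the force, the opening and the grip force at its end, in the units of the state.
- r.sense(): the state, without advancing time (a new reading comes with each control period).
- r.snapshot(name): name is "side" or "top" or "wrist"; returns (picture, depth): 480x640x3 uint8, blue, green, red; 480x640 float32, mm along the optical axis (not along the pixel's ray), 0 where there is no reading.
- r.calibration(name): a dict with "vfov" (degrees; the focal length in pixels is half the picture's height over the tangent of half this angle, whatever the lens; pixels are square), "cx", "cy" (the principal point, pixels), "dist" ([k1, k2, p1, p2, k3] as OpenCV has them; the pictures are not rectified), "rvec" (rotation vector, rad) and "tvec" (3), from world to camera coordinates, as OpenCV has them; the wrist camera has in their place "tool_from_camera" (4x4, takes a point from camera to tool coordinates, whose origin is the TCP and whose axes are the flange's). Camera axes: x right, y down, z forward; pixel columns grow to the right and rows downward; lengths in mm; the calibration is good to about 2 mm. A picture is of the moment at which its call begins: read the wrist's pose just before it. calibration takes no time and is no camera call.
- r.hand_in(): hands the job in; it is judged then, once.
The state is a dict: "time": time; "joint_pos": joint angles; "qd": joint speeds; "joint_efforts": joint torques, N m; "tool_pos": TCP position; "tcp_rot": TCP orientation; "ft_force": force on the tool from outside, world axes, zero at the start; "wrist_torque": the same for the moment, N m; "finger_gap": finger opening in mm; "grip_force": force on a finger pad.
Only numpy, scipy, OpenCV 4.12 (cv2) and the standard library are available. Lean on these libraries where they do the work, as an engineer would, in place of code of your own. Each camera call takes 0.05 s, during which the arm holds its last target. There are 200 camera calls.

### The job

Put the wooden ring clamp away in the open drawer of the small bench chest: set it down, without dropping it, flat on the black rubber liner and lengthwise in that compartment with its wedge end towards the drawer front. Then slide the drawer fully home, gently, so that the little glass vial in the other compartment stays standing. Leave the other things on the bench where they are.

Things in the scene. Friction and masses are not known exactly. Their poses are not given: they have to be found in the camera images.
- ring_clamp: jeweller's ring clamp lying flat on the bench: two pale wooden jaws side by side, a brass collar round the middle. 120 long (x) overall; jaws 26 wide, 23 high; collar 18 long, 30 wide, 25 high; underside flat; 0.11 kg. Origin: underside, below the collar's middle (grip across y there). The -x end is a thin dark wooden wedge (7 thick) 30 mm out of the jaws, the +x end the broad jaw tips.
- wedge_end (a point): tip of the ring clamp's thin dark wedge, 60 mm from its origin along its -x, 11.5 above its underside
- jaw_end (a point): tip of the ring clamp's jaws, 60 mm from its origin along its +x, 11.5 above its underside
- chest_front (a point): middle of the front edge of the top of a low dark wooden bench chest with one drawer, 90 mm above the bench; x points into the chest, y along its front. The chest is 220 wide (y) and 90 high and reaches 245 mm back (x) from this point; the open drawer sticks out to its -x. It is fixed to the bench.
- drawer (a joint): how far the drawer is out, m: 0 fully shut, at most 0.19; it slides out along the chest's -x. It starts well open. About 2 N to move. When it is out by q, the chest leaves the drawer's inside uncovered from x = -108 mm to x = q - 114 mm in the frame of drawer_floor.
- drawer_floor (a point): centre of the drawer floor's upper side, 19 mm above the bench; axes as the chest's (x into the chest). Inside 217 long (x +-108 mm), 182 wide (y +-91 mm); side walls 6 thick, 34 high above the floor; front panel 15 thick, 64 high. A divider 6 thick, 22 high runs along y = 0, leaving two compartments 88 wide, centred at y = -47 and +47 mm.
- drawer_handle (a point): middle of the brass bar handle (11 thick, 90 long along y) on the drawer front, 35 mm out from the front panel, 39 mm above the drawer floor, 58 mm above the bench
- liner: black rubber liner, 158 x 74 x 5 thick, lying loose on the floor of one compartment, left or right; origin: centre of its underside, x along the drawer. Nothing else is in that compartment.
- vial: small glass vial with an aluminium cap, 25 diameter, 40 high, standing in the other compartment; origin: centre of its underside. It tips easily.
- graver: engraving tool with a mushroom-shaped wooden handle and a thin steel shank, 110 long, 30 high, lying beside the ring clamp; origin: underside, near the middle. Leave it.
- bench_block: square steel block 70 x 70 x 22; origin: centre of its underside. Leave it.
- file: thin hand file 200 long with a pale wooden handle, 12 high; origin: underside, where the blade begins. Leave it.
- stone_dish: white ceramic dish 68 diameter, 16 high; origin: centre of its underside. Leave it.
- charcoal_block: black block 110 x 55 x 30; origin: centre of its underside. Leave it.
- oil_bottle: brown glass bottle 40 diameter, 85 high; origin: centre of its underside. Leave it.
Not all that is in view belongs to the job. What is shaped like the ring_clamp but red is not meant.

How it is judged:
By the outcome, as a careful person would: the job done as asked, in the order asked, and still so for the second after the job is handed in, with the robot touching nothing.
It also fails if it takes over 58 s, if anything falls off the work surface, if the arm or the gripper's body presses on something with over 40 N, if the wrist force passes 120 N, or if a joint passes its speed limit or range.

## Working session

There is one attempt and no reset: what is moved stays moved. The work goes in short steps, Python scripts to look and compute and a shell command to move; the robot and the scene stay as the last step left them, time stands still between calls to the robot, and variables do not carry over. Pictures are saved under pics/ and viewed, at most 10 in all, crops included, and the job is handed in when it is done.

```bash
mkdir -p pics; cat > h.py <<'E'
import numpy as np, cv2
from bench import r
from scipy.spatial.transform import Rotation as R
def cam(n):
    c=r.calibration(n); f=240/np.tan(np.radians(c['vfov'])/2)
    return c,np.array([[f,0,c['cx']],[0,f,c['cy']],[0,0,1]]),np.array(c['dist'],float)
def pose(n,s=None):
    c,K,d=cam(n)
    if n=='wrist':
        T=np.eye(4);T[:3,:3]=R.from_euler('xyz',s['tcp_rot'],degrees=True).as_matrix();T[:3,3]=s['tool_pos']
        W=T@np.array(c['tool_from_camera']);return W[:3,:3],W[:3,3]
    A=cv2.Rodrigues(np.array(c['rvec'],float))[0];return A.T,-A.T@np.array(c['tvec'],float).ravel()
def plane(n,px,z,s=None):
    c,K,d=cam(n);A,o=pose(n,s)
    u=cv2.undistortPoints(np.array(px,float).reshape(-1,1,2),K,d).reshape(-1,2)
    v=np.c_[u,np.ones(len(u))]@A.T
    return o+v*((z-o[2])/v[:,2])[:,None]
def cloud(n,px,D,s=None):
    c,K,d=cam(n);A,o=pose(n,s);px=np.array(px)
    u=cv2.undistortPoints(px.astype(float).reshape(-1,1,2),K,d).reshape(-1,2)
    return o+(np.c_[u,np.ones(len(u))]*D[px[:,1],px[:,0]][:,None])@A.T
E
python3 - <<'E'
from h import *
for n in('top','side'):
    p,d=r.snapshot(n);cv2.imwrite(f'pics/{n}0.png',p);np.save(n+'0.npy',d);A,o=pose(n);print(n,o.round(),A[:,2].round(2))
s=r.sense();print(s)
E
```

```text
top [ 444.   34. 1167.] [ 0.09  0.03 -1.  ]
side [ 523. 1140. 1336.] [ 0.02 -0.66 -0.75]
{'time': 0.1, 'joint_pos': array([-8.21277057e+01,  7.50960534e+00,  8.53241646e+01,  2.46141203e-03,
        8.72621118e+01, -4.89385878e+00]), 'qd': array([ 0.08056469, -0.03978183, -0.1222513 , -0.07839967,  0.00581555,
       -0.0064445 ]), 'joint_efforts': array([ 1.33161866e-03, -5.70954573e+01, -5.01940441e+01, -6.60253386e-05,
        8.17815046e-03, -1.12576487e-05]), 'tool_pos': array([ 132.54688307, -584.69367005,  249.35078685]), 'tcp_rot': array([-1.79904678e+02, -1.06291196e-02,  1.27660246e+01]), 'ft_force': array([ 1.12936323,  0.24309983, -0.9903765 ]), 'wrist_torque': array([-0.03171942, -0.01153925, -0.00429006]), 'grip_force': 0.0, 'finger_gap': 85.21936886066685}
```

View pics/top0.png

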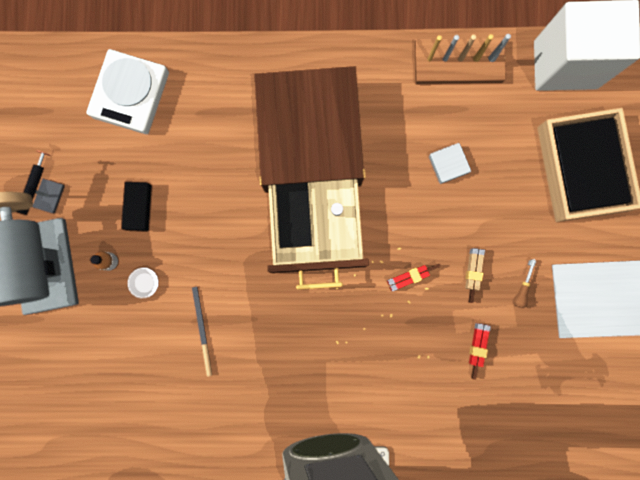

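View pics/side0.png

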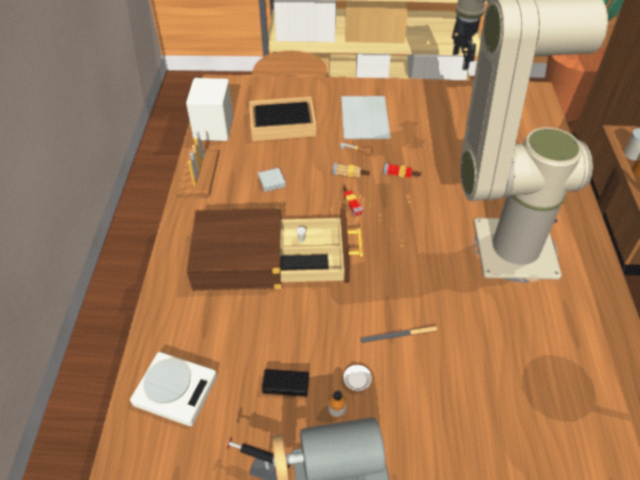

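Top view: the candidates are a pale clamp at (476,274) and red clamps at (411,277) and (480,350). I choose the pale one, whose dark wedge points down to (472,298), towards the robot. The liner is in the left compartment at (295,215), the vial in the right one at (337,209), and the handle at (319,286). The side view agrees, with the pale clamp at (350,171).

```bash
python3 - <<'E'
from h import *
p=cv2.imread('pics/top0.png');D=np.load('top0.npy')
cv2.imwrite('pics/crop.png',cv2.resize(np.hstack([p[235:315,430:550],p[170:310,255:375][20:100]]),None,fx=3.3,fy=3.3,interpolation=cv2.INTER_CUBIC))
def reg(x0,x1,y0,y1):
    X,Y=np.meshgrid(range(x0,x1),range(y0,y1));return np.c_[X.ravel(),Y.ravel()]
# clamp
q=reg(455,500,240,308);c=cloud('top',q,D);m=(c[:,2]>8)&(c[:,2]<40)
P=c[m];print('clamp depth n',m.sum(),'zmax',np.percentile(P[:,2],[5,50,95]).round(1))
hsv=cv2.cvtColor(p,cv2.COLOR_BGR2HSV)
(cx,cy),(w,h),a=cv2.minAreaRect(P[:,:2].astype(np.float32));print('rect',cx,cy,w,h,a)
# collar: yellow saturated
k=hsv[q[:,1],q[:,0]];mc=m&(k[:,0]>18)&(k[:,0]<32)&(k[:,1]>120)&(k[:,2]>150)&(c[:,2]>18)
print('collar',mc.sum(),np.median(c[mc],0).round(1),c[mc].min(0).round(),c[mc].max(0).round(), 'px',q[mc].mean(0))
# chest top
q=reg(235,385,50,310);c=cloud('top',q,D)
m=(c[:,2]>82)&(c[:,2]<100);P=c[m][:,:2];print('z',np.median(c[m][:,2]));print('top of chest+front',m.sum())
m2=m&(q[:,1]<190);rc=cv2.minAreaRect(c[m2][:,:2].astype(np.float32));print('chest',rc,cv2.boxPoints(rc).round(1))
k=hsv[q[:,1],q[:,0]]
m3=(c[:,2]>76)&(c[:,2]<95)&(q[:,1]>255);P=c[m3];print('frontpanel',m3.sum(),cv2.minAreaRect(P[:,:2].astype(np.float32)),np.median(P[:,2]))
m4=(k[:,2]<40)&(c[:,2]>15)&(c[:,2]<35)&(q[:,1]>180)&(q[:,1]<255);P=c[m4];print('liner',m4.sum(),np.median(P,0),P.min(0).round(),P.max(0).round())
m5=(q[:,1]>268)&(k[:,1]>120)&(k[:,0]>18)&(k[:,0]<35)&(c[:,2]>40)&(c[:,2]<75);P=c[m5];print('handle',m5.sum(),np.median(P,0),P.min(0).round(),P.max(0).round())
m6=(c[:,2]>52)&(c[:,2]<68)&(abs(q[:,0]-337)<9)&(abs(q[:,1]-209)<9);print('vial',m6.sum(),np.median(c[m6],0))
print(plane('top',[(337,209)],59),plane('top',[(476,274)],25))
E
```

```text
clamp depth n 640 zmax [11.7 23.3 27.7]
rect 477.7525329589844 -310.589111328125 52.002437591552734 119.18296813964844 79.41616821289062
collar 21 [ 478.1 -287.8   24.6] [ 469. -314.   18.] [ 489. -284.   31.] px [473.23809524 275.61904762]
z 90.90323471900024
top of chest+front 12106
chest ((798.9554443359375, 63.30731201171875), (247.45411682128906, 222.60784912109375), 3.461897850036621) [[668.7 166.9]
 [682.2 -55.3]
 [929.2 -40.3]
 [915.7 181.9]]
frontpanel 730 ((498.9187927246094, 43.97552490234375), (15.198503494262695, 213.72573852539062), 3.865078926086426) 83.79714353338056
liner 1839 [614.82864682  99.54317142  25.11784021] [544. -51.  18.] [687. 162.  34.]
handle 180 [459.4704692   56.00637311  62.79229597] [451.  -6.  57.] [492.  90.  69.]
vial 105 [622.17808858   2.06940148  59.76683914]
[[622.08615203   1.92406103  59.        ]] [[ 482.50399651 -302.27274737   25.        ]]
```

View pics/crop.png

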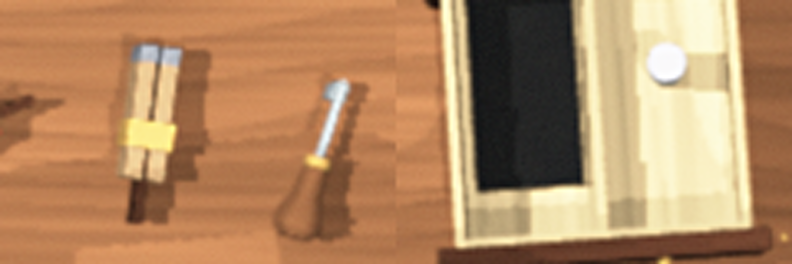

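The crop confirms the pale-jawed, brass-collared clamp, with its collar at full-image pixel (475,276) and its wedge tip at (470,302) towards the robot. The red ones are outside this crop. The liner's front edge is at about (280..314,247) and the vial is at (337,209).

```bash
python3 - <<'E'
from h import *
w=plane('top',[(470.3,301.7)],11.5)[0];j=plane('top',[(477.5,249.5)],22)[0];c=plane('top',[(474.8,275.6)],25)[0]
print(w,j,c,np.linalg.norm((j-w)[:2]),np.degrees(np.arctan2(*(j-w)[1::-1])))
s=r.sense();T=R.from_euler('xyz',s['tcp_rot'],degrees=True).as_matrix()
print((T.T@(np.array([*((j+w)/2)[:2],180])-s['tool_pos'])).round(1))
p=cv2.imread('pics/top0.png');g=p.max(2)
m=((g<60)*255).astype(np.uint8);m[:185]=0;m[252:]=0;m[:,:268]=0;m[:,322:]=0
cs=max(cv2.findContours(m,0,2)[0],key=cv2.contourArea);q=plane('top',cs.reshape(-1,2),24)[:,:2].astype(np.float32)
rc=cv2.minAreaRect(q);print('liner',rc,cv2.boxPoints(rc).round(1))
E
```

```text
[ 421.92924194 -292.08488798   11.5       ] [ 536.55797369 -307.93121298   22.        ] [ 479.00118889 -299.58808824   25.        ] 115.71884963081861 -7.870708585489019
[ 401.  -200.9   69.8]
liner ((614.64111328125, 99.31639099121094), (141.0635528564453, 70.19284057617188), 3.6841728687286377) [[542.  129.8]
 [546.5  59.8]
 [687.3  68.8]
 [682.8 138.9]]
```

```bash
A='python3 -m handwheel'
python3 -m handwheel '[[0.0286,-0.0143,0.005,0,0,0,0.085],[0.0286,-0.0143,0.005,0,0,0,0.085],[0.0286,-0.0143,0.005,0,0,0,0.085],[0.0286,-0.0143,0.005,0,0,0,0.085],[0.0286,-0.0143,0.005,0,0,0,0.085],[0.0286,-0.0143,0.005,0,0,0,0.085],[0.0286,-0.0143,0.005,0,0,0,0.085]]' 40
python3 -m handwheel '[[0.0286,-0.0143,0.005,0,0,0,0.085],[0.0286,-0.0143,0.005,0,0,0,0.085],[0.0286,-0.0143,0.005,0,0,0,0.085],[0.0286,-0.0143,0.005,0,0,0,0.085],[0.0286,-0.0143,0.005,0,0,0,0.085],[0.0286,-0.0143,0.005,0,0,0,0.085],[0.0286,-0.0143,0.005,0,0,0,0.085]]'
python3 -m handwheel '[[0,0,0,0,0,5.2,0.085],[0,0,0,0,0,5.2,0.085],[0,0,0,0,0,5.2,0.085],[0,0,0,0,0,5.1,0.085],[0,0,0,0,0,0,0.085],[0,0,0,0,0,0,0.085]]'
python3 - <<'E'
from h import *
s=r.sense();p,d=r.snapshot('wrist');cv2.imwrite('pics/w1.png',p);np.save('w1.npy',d);np.save('w1s.npy',s,allow_pickle=True)
E
```

```text
time: 0.68
tool_pos: [306.5, -441.9, 214.6]
tcp_rot: [-180.0, 0.0, 12.8]
ft_force: [-0.2, 0.1, 0.1]
finger_gap: 84.8
grip_force: 0.0
time: 1.27
tool_pos: [479.7, -300.0, 179.6]
tcp_rot: [-180.0, 0.0, 12.8]
ft_force: [0.4, -0.1, -0.8]
finger_gap: 84.8
grip_force: 0.0
time: 1.77
tool_pos: [478.7, -301.3, 179.9]
tcp_rot: [-180.0, 0.0, -7.8]
ft_force: [0.1, 0.0, -0.5]
finger_gap: 84.7
grip_force: 0.0
```

View pics/w1.png

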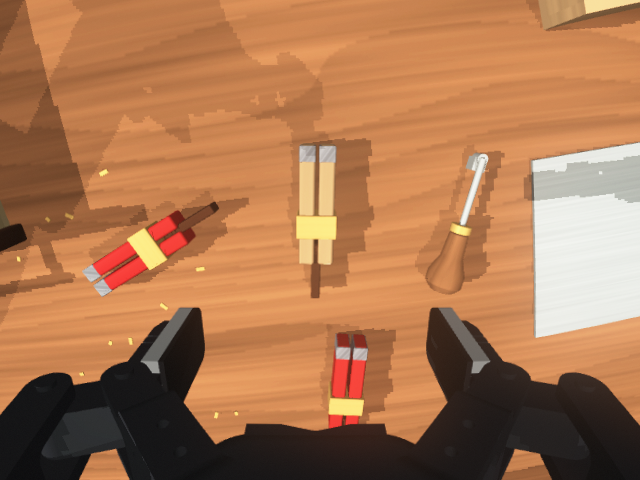

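The wrist view shows the pale clamp's collar at (316.5,228), its wedge tip at (315.5,297) and its jaw ends at (318,146). The graver handle's nearest edge is at (427,278).

```bash
python3 - <<'E'
from h import *
s=np.load('w1s.npy',allow_pickle=True).item()
T=R.from_euler('xyz',s['tcp_rot'],degrees=True).as_matrix()
for n,px,z in[('collar',(316.3,227.5),25),('wedge',(315.5,297.5),15),('jaw',(317.7,146),23),('graver',(427,278),15),('graverc',(451,230),20),('collL',(296.5,227),25),('collR',(336.5,229),25)]:
    w=plane('wrist',[px],z,s)[0];print(n,w.round(1),'tool',(T.T@(w-s['tool_pos'])).round(1))
E
```

```text
collar [ 479.5 -300.8   25. ] tool [  0.9  -0.5 154.9]
wedge [ 418.8 -292.    15. ] tool [-60.5  -1.  164.9]
jaw [ 537.6 -309.7   23. ] tool [ 59.7   0.4 156.8]
graver [ 423.4 -383.    15. ] tool [-43.6  88.5 164.9]
graverc [ 462.5 -402.1   20. ] tool [ -2.3 102.1 159.8]
collL [ 481.8 -286.4   25. ] tool [  1.3 -15.1 154.9]
collR [ 476.3 -315.5   25. ] tool [ -0.3  14.4 154.9]
```

```bash
python3 -m handwheel '[[0.001,0,0.02,0,0,0.7,0.065],[0,0,0.02,0,0,0,0.065],[0,0,0.02,0,0,0,0.065],[0,0,0.02,0,0,0,0.065],[0,0,0.02,0,0,0,0.065],[0,0,0.02,0,0,0,0.065],[0,0,0.02,0,0,0,0.065],[0,0,0.01,0,0,0,0.065]]'
python3 -m handwheel '[[0,0,0.006,0,0,0,0.065],[0,0,0,0,0,0,0.065],[0,0,0,0,0,0,0.02],[0,0,0,0,0,0,0.02],[0,0,0,0,0,0,0.02],[0,0,0,0,0,0,0.02],[0,0,0,0,0,0,0.02],[0,0,0,0,0,0,0.02]]' 40
python3 -m handwheel '[[0,0,0,0,0,0,0.02],[0,0,0,0,0,0,0.02],[0,0,0,0,0,0,0.02],[0,0,0,0,0,0,0.02]]'
```

```text
time: 2.48
tool_pos: [478.3, -300.6, 27.5]
tcp_rot: [-179.9, 0.2, -8.5]
ft_force: [0.2, -0.5, -0.5]
finger_gap: 65.0
grip_force: 0.0
time: 3.15
tool_pos: [480.9, -302.4, 26.0]
tcp_rot: [179.9, -0.1, -8.6]
ft_force: [-1.0, 0.9, 5.7]
finger_gap: 29.3
grip_force: 41.1
time: 3.48
tool_pos: [480.9, -302.3, 26.0]
tcp_rot: [179.9, -0.1, -8.6]
ft_force: [-1.6, -0.1, 6.2]
finger_gap: 29.1
grip_force: 41.1
```

```bash
python3 -m handwheel '[[0,0,-0.006,0,0,0,0.02],[0,0,-0.018,0,0,0,0.02],[0,0,-0.018,0,0,0,0.02],[0,0,-0.02,0,0,0,0.02],[0,0,-0.02,0,0,0,0.02],[0,0,-0.02,0,0,0,0.02],[0,0,-0.02,0,0,0,0.02],[0,0,-0.01,0,0,0,0.02]]'
python3 -m handwheel '[[0,0,0,0,0,-3,0.02],[0,0,0,0,0,-3,0.02],[0,0,0,0,0,-3,0.02],[0,0,0,0,0,-3.1,0.02],[0,0,0,0,0,0,0.02],[0,0,0,0,0,0,0.02]]'
python3 - <<'E'
from h import *
s=r.sense();T=R.from_euler('xyz',s['tcp_rot'],degrees=True).as_matrix()
print((T.T@(np.array([612.8,99,155])-s['tool_pos'])).round(1))
E
```

```text
time: 4.15
tool_pos: [480.8, -302.3, 159.6]
tcp_rot: [179.9, -0.2, -8.6]
ft_force: [0.9, -0.5, -1.2]
finger_gap: 29.2
grip_force: 40.3
time: 4.65
tool_pos: [479.6, -301.4, 156.0]
tcp_rot: [-180.0, 0.0, 3.4]
ft_force: [0.4, -0.6, -0.6]
finger_gap: 29.0
grip_force: 40.3
[ 156.5 -391.9    1. ]
```

```bash
python3 -m handwheel '[[0.005,-0.0125,0,0,0,0,0.02],[0.0098,-0.0245,0,0,0,0,0.02],[0.0098,-0.0245,0,0,0,0,0.02],[0.0098,-0.0245,0,0,0,0,0.02],[0.0098,-0.0245,0,0,0,0,0.02],[0.0098,-0.0245,0,0,0,0,0.02],[0.0098,-0.0245,0,0,0,0,0.02],[0.0098,-0.0245,0,0,0,0,0.02]]'
python3 -m handwheel '[[0.0098,-0.0245,0,0,0,0,0.02],[0.0098,-0.0245,0,0,0,0,0.02],[0.0098,-0.0245,0,0,0,0,0.02],[0.0098,-0.0245,0,0,0,0,0.02],[0.0098,-0.0245,0,0,0,0,0.02],[0.0098,-0.0245,0,0,0,0,0.02],[0.0098,-0.0245,0,0,0,0,0.02],[0.0098,-0.0245,0,0,0,0,0.02]]'
python3 -m handwheel '[[0.005,-0.0125,0,0,0,0,0.02],[0,0,0,0,0,0,0.02],[0,0,0,0,0,0,0.02],[0,0,0,0,0,0,0.02]]'
python3 - <<'E'
from h import *
s=r.sense();T=R.from_euler('xyz',s['tcp_rot'],degrees=True).as_matrix()
print(s['tool_pos'],(T.T@(np.array([612.8,99,155])-s['tool_pos'])).round(1))
p,d=r.snapshot('wrist');cv2.imwrite('pics/w2.png',p);np.save('w2.npy',d);np.save('w2s.npy',s,allow_pickle=True)
E
```

```text
time: 5.32
tool_pos: [542.3, -111.4, 156.2]
tcp_rot: [-180.0, 0.0, 3.4]
ft_force: [0.5, -0.2, -1.1]
finger_gap: 28.8
grip_force: 40.3
time: 5.98
tool_pos: [608.5, 89.1, 156.1]
tcp_rot: [-180.0, 0.0, 3.4]
ft_force: [0.4, 0.1, -0.4]
finger_gap: 28.6
grip_force: 40.3
time: 6.32
tool_pos: [612.4, 99.2, 156.0]
tcp_rot: [180.0, 0.0, 3.4]
ft_force: [-0.1, -0.4, -1.1]
finger_gap: 29.1
grip_force: 40.2
[612.41103878  99.15761022 155.99240666] [0.4 0.2 1. ]
```

View pics/w2.png

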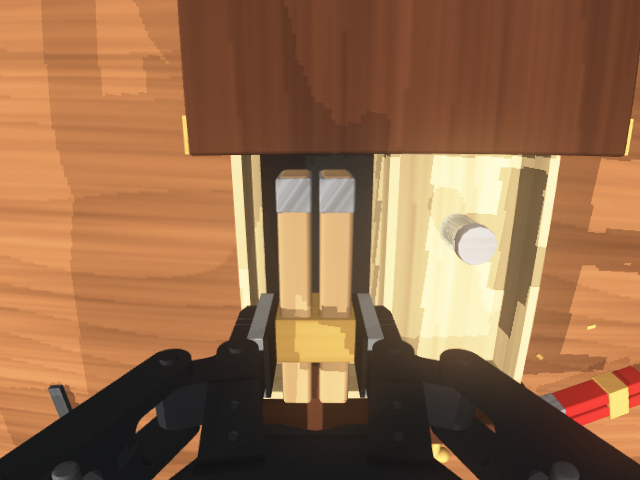

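```bash
python3 - <<'E'
from h import *
s=np.load('w2s.npy',allow_pickle=True).item()
T=R.from_euler('xyz',s['tcp_rot'],degrees=True).as_matrix()
for n,px,z in[('chestL',(190,155),90),('chestR',(630,154),90),('wallLo',(232,157),53),('wallRo',(560,157),53),('divL',(374,165),41),('divR',(388,165),41),('linL',(262,200),24),('linR',(371,200),24),('jawL',(276,195),153),('jawR',(355,195),153),('vial',(475,244),59),('collar',(315,322),155)]:
    w=plane('wrist',[px],z,s)[0];print(n,w.round(1),'tool',(T.T@(w-s['tool_pos'])).round(1))
E
```

```text
chestL [669.6 164.2  90. ] tool [ 61.  -61.5  65.9]
chestR [685.7 -55.6  90. ] tool [ 63.9 158.8  66. ]
wallLo [666.2 151.4  53. ] tool [ 56.9 -49.  102.9]
wallRo [679.4 -41.   53. ] tool [ 58.5 143.9 103. ]
divL [665.3  67.7  41. ] tool [ 51.   34.5 115. ]
divR [665.9  59.2  41. ] tool [ 51.1  43.1 115. ]
linL [636.3 137.2  24. ] tool [ 26.2 -36.6 132. ]
linR [640.6  64.7  24. ] tool [ 26.2  36.  132. ]
jawL [664.  116.4 153. ] tool [ 52.6 -14.1   2.9]
jawR [665.6  90.5 153. ] tool [52.6 11.8  3. ]
vial [624.4   4.7  59. ] tool [ 6.4 95.  97. ]
collar [619.5 100.9 155. ] tool [ 7.2 -1.3  1. ]
```

```bash
python3 -m handwheel '[[-0.004,0,0,0,0,-0.5,0.02],[0,0,0.015,0,0,0,0.02],[0,0,0.018,0,0,0,0.02],[0,0,0.018,0,0,0,0.02],[0,0,0.018,0,0,0,0.02],[0,0,0.015,0,0,0,0.02],[0,0,0.008,0,0,0,0.02],[0,0,0,0,0,0,0.02]]'
python3 -m handwheel '[[0,0,0.004,0,0,0,0.02],[0,0,0.003,0,0,0,0.02],[0,0,0.002,0,0,0,0.02],[0,0,0,0,0,0,0.02]]'
```

```text
time: 7.03
tool_pos: [606.9, 98.5, 61.9]
tcp_rot: [180.0, 0.2, 3.9]
ft_force: [-0.5, 1.0, -0.9]
finger_gap: 29.2
grip_force: 40.3
time: 7.37
tool_pos: [609.1, 99.4, 55.7]
tcp_rot: [-180.0, -0.0, 4.0]
ft_force: [0.2, -0.6, -1.5]
finger_gap: 28.6
grip_force: 40.3
```

```bash
python3 -m handwheel '[[0,0,0.001,0,0,0,0.02],[0,0,0.001,0,0,0,0.02],[0,0,0.001,0,0,0,0.02],[0,0,0,0,0,0,0.02]]'
python3 -m handwheel '[[0,0,0.001,0,0,0,0.02],[0,0,0.0005,0,0,0,0.02],[0,0,0,0,0,0,0.02]]'
```

```text
time: 7.7
tool_pos: [608.8, 99.5, 52.2]
tcp_rot: [-180.0, 0.0, 4.0]
ft_force: [-0.7, 0.1, -0.3]
finger_gap: 29.0
grip_force: 40.3
time: 7.95
tool_pos: [608.7, 99.4, 50.6]
tcp_rot: [-180.0, 0.0, 4.0]
ft_force: [0.5, -0.2, -0.1]
finger_gap: 28.9
grip_force: 40.3
```

```bash
python3 -m handwheel '[[0,0,0.0005,0,0,0,0.02],[0,0,0.0005,0,0,0,0.02],[0,0,0,0,0,0,0.02]]'
python3 -m handwheel '[[0,0,0.0005,0,0,0,0.02],[0,0,0.0005,0,0,0,0.02],[0,0,0,0,0,0,0.02]]'
```

```text
time: 8.2
tool_pos: [609.0, 99.5, 50.0]
tcp_rot: [-180.0, -0.0, 4.0]
ft_force: [-1.5, 0.0, 0.7]
finger_gap: 29.3
grip_force: 40.4
time: 8.45
tool_pos: [609.8, 99.5, 50.0]
tcp_rot: [-180.0, -0.1, 4.0]
ft_force: [-0.2, 0.1, 5.3]
finger_gap: 28.8
grip_force: 41.0
```

```bash
python3 -m handwheel '[[0,0,-0.0005,0,0,0,0.03],[0,0,0,0,0,0,0.033],[0,0,0,0,0,0,0.037],[0,0,0,0,0,0,0.042],[0,0,0,0,0,0,0.044],[0,0,0,0,0,0,0.044],[0,0,0,0,0,0,0.044]]'
python3 -m handwheel '[[0,0,-0.004,0,0,0,0.044],[0,0,-0.01,0,0,0,0.044],[0,0,-0.016,0,0,0,0.044],[0,0,-0.02,0,0,0,0.044],[0,0,-0.02,0,0,0,0.044],[0,0,-0.02,0,0,0,0.044],[0,0,-0.02,0,0,0,0.044],[0,0,0,0,0,0,0.044]]'
python3 - <<'E'
from h import *
s=r.sense();p,d=r.snapshot('wrist');q,D=r.snapshot('top');np.save('top1.npy',D);cv2.imwrite('pics/t1f.png',q)
cv2.imwrite('pics/w3.png',np.hstack([cv2.resize(p,(400,300)),cv2.resize(q[165:315,230:430],(400,300))]));np.save('w3s.npy',s,allow_pickle=True);cv2.imwrite('pics/w3f.png',p)
E
```

```text
time: 9.03
tool_pos: [608.8, 99.4, 49.2]
tcp_rot: [-180.0, 0.0, 4.0]
ft_force: [1.7, -0.4, -1.0]
finger_gap: 43.5
grip_force: 0.0
time: 9.7
tool_pos: [611.8, 99.7, 165.9]
tcp_rot: [-180.0, -0.5, 4.0]
ft_force: [0.5, -0.1, 0.4]
finger_gap: 44.0
grip_force: 0.0
```

View pics/w3.png

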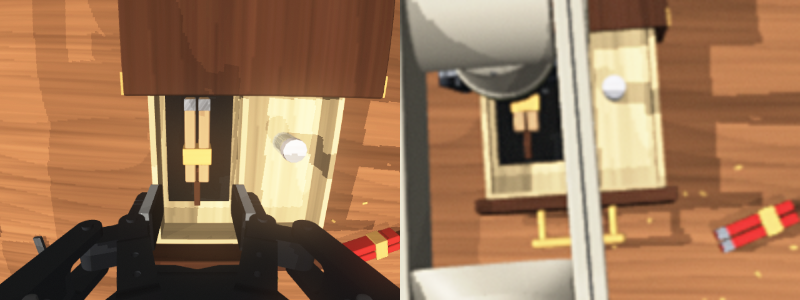

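The wrist half of the picture shows the clamp lying flat on the liner, with the jaws at (197,105) and the wedge at (197,200) pointing to the drawer front. The vial is standing at (293,150). Next I close the drawer by pushing the middle of the handle bar.

```bash
python3 -m handwheel '[[-0.012,0.003,0,0,0,0,0],[-0.025,0.0063,0,0,0,0,0],[-0.025,0.0063,0,0,0,0,0],[-0.025,0.0063,0,0,0,0,0],[-0.025,0.0063,0,0,0,0,0],[-0.025,0.0063,0,0,0,0,0],[-0.025,0.0063,0,0,0,0,0],[-0.025,0.0063,0,0,0,0,0]]'
python3 -m handwheel '[[0,0,0,0,0,0,0],[0,0,0,0,0,0,0],[0,0,0,0,0,0,0]]'
python3 - <<'E'
from h import *
s=r.sense();T=R.from_euler('xyz',s['tcp_rot'],degrees=True).as_matrix()
print((T.T@(np.array([426,39.3,58])-s['tool_pos'])).round(1))
p,d=r.snapshot('wrist');cv2.imwrite('pics/w4.png',p);np.save('w4s.npy',s,allow_pickle=True)
k=cv2.cvtColor(p,cv2.COLOR_BGR2HSV)
E
```

```text
time: 10.47
tool_pos: [423.5, 39.3, 157.8]
tcp_rot: [-180.0, 0.1, 4.0]
ft_force: [-0.0, 0.8, 1.5]
finger_gap: -0.0
grip_force: 0.0
time: 10.72
tool_pos: [425.6, 39.6, 158.9]
tcp_rot: [-180.0, -0.0, 3.9]
ft_force: [0.0, 0.3, -0.3]
finger_gap: 0.2
grip_force: 0.0
[  0.4   0.3 100.9]
```

View pics/w4.png

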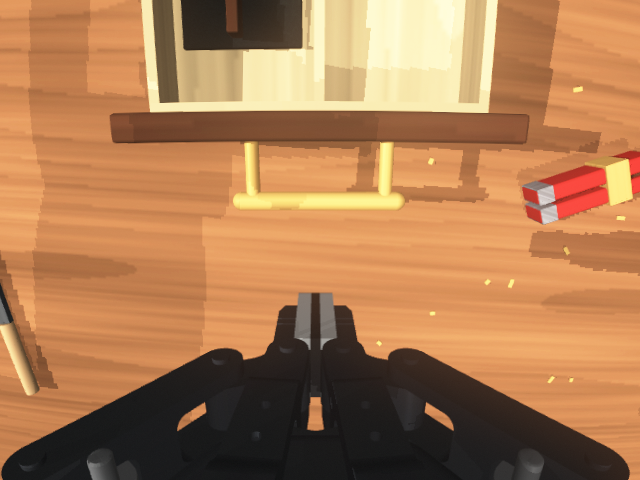

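The handle bar is at (319,201), centred on the closed fingers at (316,310). The way down is clear, and the wedge tip at (232,30) lies within the liner's edge at row 47.

```bash
python3 - <<'E'
from h import *
s=np.load('w4s.npy',allow_pickle=True).item();T=R.from_euler('xyz',s['tcp_rot'],degrees=True).as_matrix()
for px,z in[((319,209),56),((319,192),60),((319,143),75)]:
    w=plane('wrist',[px],z,s)[0];print(w.round(1),(T.T@(w-s['tool_pos'])).round(1))
E
python3 -m handwheel '[[0,0,0.01,0,0,0,0],[0,0,0.016,0,0,0,0],[0,0,0.016,0,0,0,0],[0,0,0.016,0,0,0,0],[0,0,0.016,0,0,0,0],[0,0,0.016,0,0,0,0],[0,0,0.01,0,0,0,0],[0,0,0,0,0,0,0]]'
python3 -m handwheel '[[0.002,0,0,0,0,0,0],[0.002,0,0,0,0,0,0],[0.002,0,0,0,0,0,0],[0.001,0,0,0,0,0,0],[0.001,0,0,0,0,0,0],[0.001,0,0,0,0,0,0],[0.001,0,0,0,0,0,0],[0.001,0,0,0,0,0,0]]'
```

```text
[451.9  40.3  56. ] [ 26.3   1.1 102.9]
[462.8  41.1  60. ] [37.2  1.  98.9]
[491.   43.3  75. ] [65.5  0.8 83.9]
time: 11.43
tool_pos: [423.6, 39.7, 56.2]
tcp_rot: [-180.0, 0.3, 4.0]
ft_force: [-0.9, 0.9, -0.3]
finger_gap: 0.2
grip_force: 0.0
time: 12.1
tool_pos: [436.7, 40.3, 59.5]
tcp_rot: [-180.0, -0.0, 4.0]
ft_force: [0.3, -0.7, -0.1]
finger_gap: -0.2
grip_force: 0.0
```

```bash
python3 -m handwheel '[[0.001,0,0,0,0,0,0],[0.001,0,0,0,0,0,0],[0.001,0,0,0,0,0,0],[0.001,0,0,0,0,0,0],[0.001,0,0,0,0,0,0],[0.001,0,0,0,0,0,0],[0.001,0,0,0,0,0,0],[0.001,0,0,0,0,0,0]]'
python3 -m handwheel '[[0.001,0,0,0,0,0,0],[0.001,0,0,0,0,0,0],[0.001,0,0,0,0,0,0],[0.001,0,0,0,0,0,0],[0.001,0,0,0,0,0,0],[0.001,0,0,0,0,0,0],[0.001,0,0,0,0,0,0],[0.001,0,0,0,0,0,0]]'
```

```text
time: 12.77
tool_pos: [444.5, 40.8, 59.2]
tcp_rot: [-180.0, 0.0, 4.0]
ft_force: [-1.6, 0.6, 1.0]
finger_gap: -0.4
grip_force: 0.6
time: 13.43
tool_pos: [452.6, 41.4, 59.3]
tcp_rot: [-180.0, -0.0, 4.0]
ft_force: [-0.9, -1.1, -0.7]
finger_gap: -0.2
grip_force: 0.6
```

```bash
python3 -m handwheel '[[0.0015,0,0,0,0,0,0],[0.002,0,0,0,0,0,0],[0.0025,0,0,0,0,0,0],[0.003,0,0,0,0,0,0],[0.003,0,0,0,0,0,0],[0.003,0,0,0,0,0,0],[0.003,0,0,0,0,0,0],[0.003,0,0,0,0,0,0]]'
python3 -m handwheel '[[0.003,0,0,0,0,0,0],[0.003,0,0,0,0,0,0],[0.003,0,0,0,0,0,0],[0.003,0,0,0,0,0,0],[0.003,0,0,0,0,0,0],[0.003,0,0,0,0,0,0],[0.003,0,0,0,0,0,0],[0.003,0,0,0,0,0,0]]'
python3 -m handwheel '[[0.003,0,0,0,0,0,0],[0.003,0,0,0,0,0,0],[0.003,0,0,0,0,0,0],[0.003,0,0,0,0,0,0],[0.003,0,0,0,0,0,0],[0.0025,0,0,0,0,0,0],[0.002,0,0,0,0,0,0],[0.001,0,0,0,0,0,0]]'
python3 - <<'E'
from h import *
s=r.sense();p,d=r.snapshot('wrist');q,D=r.snapshot('side')
cv2.imwrite('pics/w5.png',np.hstack([cv2.resize(p,(400,300)),cv2.resize(q[190:310,220:380],(400,300))]))
E
```

```text
time: 14.1
tool_pos: [473.8, 42.9, 59.2]
tcp_rot: [180.0, 0.0, 4.0]
ft_force: [-1.0, -0.6, -0.5]
finger_gap: -0.1
grip_force: 0.7
time: 14.77
tool_pos: [497.7, 44.5, 59.3]
tcp_rot: [180.0, 0.0, 4.0]
ft_force: [-1.5, -0.8, -0.1]
finger_gap: -0.1
grip_force: 0.7
time: 15.43
tool_pos: [518.2, 46.0, 59.3]
tcp_rot: [-180.0, -0.0, 4.0]
ft_force: [-0.8, -0.4, -0.1]
finger_gap: 0.3
grip_force: 0.6
```

View pics/w5.png

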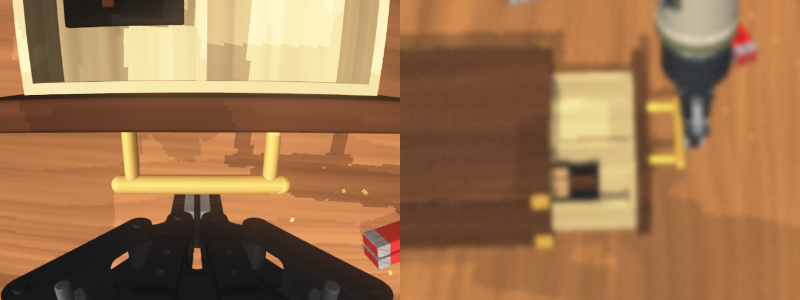

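The drawer is moving smoothly. In the left half, the fingers are on the bar at (200,190) and the liner front is at (125,20). In the right half, the drawer is part shut at (595,150).

```bash
python3 -m handwheel '[[0.001,0,0,0,0,0,0],[0.002,0,0,0,0,0,0],[0.0025,0,0,0,0,0,0],[0.003,0,0,0,0,0,0],[0.003,0,0,0,0,0,0],[0.003,0,0,0,0,0,0],[0.003,0,0,0,0,0,0],[0.003,0,0,0,0,0,0]]'
python3 -m handwheel '[[0.003,0,0,0,0,0,0],[0.003,0,0,0,0,0,0],[0.003,0,0,0,0,0,0],[0.003,0,0,0,0,0,0],[0.003,0,0,0,0,0,0],[0.003,0,0,0,0,0,0],[0.003,0,0,0,0,0,0],[0.003,0,0,0,0,0,0]]'
python3 -m handwheel '[[0.003,0,0,0,0,0,0],[0.003,0,0,0,0,0,0],[0.003,0,0,0,0,0,0],[0.003,0,0,0,0,0,0],[0.003,0,0,0,0,0,0],[0.003,0,0,0,0,0,0],[0.002,0,0,0,0,0,0],[0.002,0,0,0,0,0,0]]'
python3 -m handwheel '[[0.002,0,0,0,0,0,0],[0.002,0,0,0,0,0,0],[0.0015,0,0,0,0,0,0],[0.0015,0,0,0,0,0,0],[0.001,0,0,0,0,0,0],[0.001,0,0,0,0,0,0],[0.001,0,0,0,0,0,0],[0.001,0,0,0,0,0,0]]'
```

```text
time: 16.2
tool_pos: [538.7, 47.4, 59.3]
tcp_rot: [-180.0, -0.0, 4.0]
ft_force: [-1.6, -0.4, 0.1]
finger_gap: 0.2
grip_force: 0.7
time: 16.87
tool_pos: [562.5, 49.0, 59.3]
tcp_rot: [180.0, -0.0, 4.0]
ft_force: [-0.6, -0.5, 0.1]
finger_gap: 0.0
grip_force: 0.7
time: 17.53
tool_pos: [584.4, 50.5, 59.3]
tcp_rot: [180.0, 0.0, 4.0]
ft_force: [-2.0, -0.1, 0.7]
finger_gap: 0.2
grip_force: 0.7
time: 18.2
tool_pos: [595.2, 51.3, 59.3]
tcp_rot: [180.0, -0.0, 4.0]
ft_force: [-1.3, -0.4, 0.8]
finger_gap: -0.1
grip_force: 0.6
```

```bash
python3 -m handwheel '[[0.001,0,0,0,0,0,0],[0.001,0,0,0,0,0,0],[0.001,0,0,0,0,0,0],[0.001,0,0,0,0,0,0],[0.001,0,0,0,0,0,0],[0.001,0,0,0,0,0,0],[0.001,0,0,0,0,0,0],[0.001,0,0,0,0,0,0]]'
python3 -m handwheel '[[0.001,0,0,0,0,0,0],[0.001,0,0,0,0,0,0],[0.001,0,0,0,0,0,0],[0.001,0,0,0,0,0,0],[0.001,0,0,0,0,0,0],[0.001,0,0,0,0,0,0]]'
python3 -m handwheel '[[0.001,0,0,0,0,0,0],[0.001,0,0,0,0,0,0],[0.001,0,0,0,0,0,0]]'
```

```text
time: 18.87
tool_pos: [603.2, 51.8, 59.3]
tcp_rot: [180.0, 0.0, 4.0]
ft_force: [-1.1, -0.7, 0.9]
finger_gap: 0.1
grip_force: 0.6
time: 19.37
tool_pos: [609.2, 52.2, 59.3]
tcp_rot: [180.0, 0.0, 4.0]
ft_force: [-2.0, -0.9, 0.7]
finger_gap: 0.1
grip_force: 1.3
time: 19.62
tool_pos: [609.6, 52.3, 59.0]
tcp_rot: [180.0, 0.4, 4.0]
ft_force: [-20.6, -3.2, 14.7]
finger_gap: -0.3
grip_force: 10.4
```

```bash
python3 -m handwheel '[[-0.001,0,0,0,0,0,0],[-0.002,0,0,0,0,0,0],[-0.005,0,0,0,0,0,0],[-0.01,0,0,0,0,0,0],[-0.015,0,0,0,0,0,0],[-0.015,0,0,0,0,0,0],[-0.01,0,-0.01,0,0,0,0],[0,0,-0.02,0,0,0,0]]'
python3 -m handwheel '[[0,0,-0.025,0,0,0,0],[0,0,-0.025,0,0,0,0],[0,0,-0.025,0,0,0,0],[0,0,-0.025,0,0,0,0],[0,0,0,0,0,0,0],[0,0,0,0,0,0,0]]'
python3 - <<'E'
from h import *
s=r.sense();p,d=r.snapshot('wrist');q,D=r.snapshot('top');np.save('w6s.npy',s,allow_pickle=True)
cv2.imwrite('pics/w6.png',p);cv2.imwrite('pics/t6.png',q)
E
```

```text
time: 20.28
tool_pos: [550.1, 48.5, 86.2]
tcp_rot: [-180.0, 0.4, 4.0]
ft_force: [-0.9, -0.1, 0.2]
finger_gap: -0.1
grip_force: 0.0
time: 20.78
tool_pos: [555.7, 48.5, 191.7]
tcp_rot: [180.0, -0.3, 4.0]
ft_force: [0.6, -0.1, -0.2]
finger_gap: -0.1
grip_force: 0.0
```

View pics/w6.png

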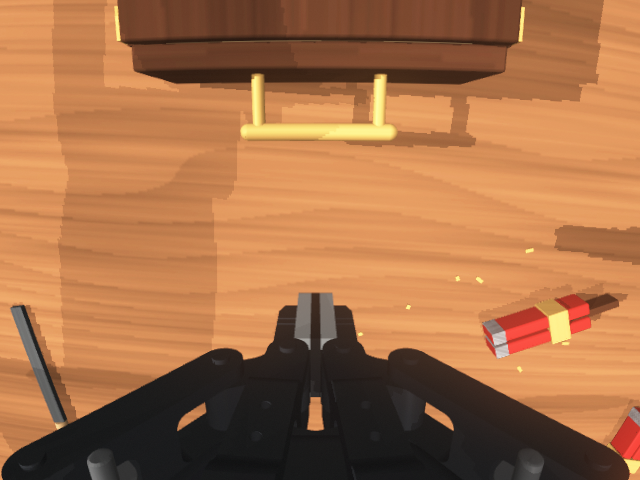

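```bash
python3 - <<'E'
from h import *
s=np.load('w6s.npy',allow_pickle=True).item();T=R.from_euler('xyz',s['tcp_rot'],degrees=True).as_matrix()
for n,px,z in[('chest',(318,41),90),('panel',(318,72),83),('bar near',(318,139.5),56),('bar mid',(318,131),62)]:
    w=plane('wrist',[px],z,s)[0];print(n,w.round(1),(T.T@(w-s['tool_pos'])).round(1))
q=cv2.imread('pics/t6.png');cv2.imwrite('pics/t6c.png',np.hstack([cv2.resize(q[160:240,240:380],(560,320),interpolation=cv2.INTER_CUBIC)]))
E
```

```text
chest [674.4  56.4  90. ] [118.4   0.3 102.3]
panel [659.5  55.3  83. ] [103.4   0.4 109.2]
bar near [621.6  52.4  56. ] [ 65.2   0.7 136. ]
bar mid [627.   52.8  62. ] [ 70.7   0.6 130. ]
```

View pics/t6c.png

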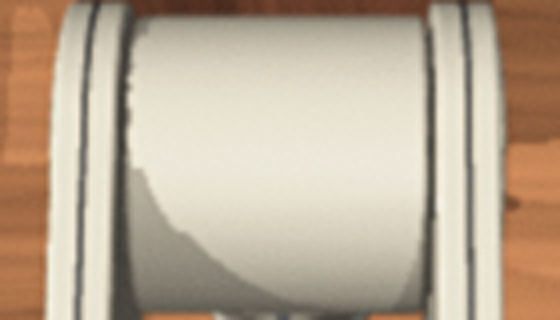

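The wrist view shows the panel at (320,60) protruding about 15 mm from the chest edge at row 42, with the bar at row 131. The top crop is hidden by the arm. The given geometry implies about 9 mm when fully home, and the last push had an odd upward force, so I need to check whether the gripper hit something.

```bash
python3 - <<'E'
from h import *
print(np.array(r.calibration('wrist')['tool_from_camera']).round(2))
s=np.load('w6s.npy',allow_pickle=True).item()
A,o=pose('wrist',s);c,K,d=cam('wrist')
for P in [(674.4,56.4,90),(674.4,56.4,83),(674.4,56.4,75),(665.5,55.5,83),(659.5,55.3,83),(659.5,55.3,19)]:
    print(P,cv2.projectPoints((A.T@(np.array(P)-o)).reshape(1,3),np.zeros(3),np.zeros(3),K,d)[0].ravel().round(1))
p=cv2.imread('pics/w6.png');print(p[34:96:2,318].tolist())
E
```

```text
[[   0.     -0.96   -0.29   75.14]
 [   1.      0.      0.     -1.31]
 [  -0.     -0.29    0.96 -123.27]
 [   0.      0.      0.      1.  ]]
(674.4, 56.4, 90) [318.1  41.1]
(674.4, 56.4, 83) [318.   43.7]
(674.4, 56.4, 75) [317.8  46.5]
(665.5, 55.5, 83) [318.4  60.7]
(659.5, 55.3, 83) [318.  72.]
(659.5, 55.3, 19) [317.3  83.9]
[[42, 67, 111], [34, 54, 88], [21, 33, 55], [56, 81, 108], [44, 67, 111], [47, 74, 124], [46, 73, 121], [45, 70, 120], [43, 69, 116], [45, 70, 118], [46, 72, 121], [47, 72, 123], [47, 73, 123], [49, 74, 126], [49, 75, 126], [49, 74, 126], [43, 65, 110], [31, 49, 80], [24, 38, 63], [24, 38, 63], [24, 39, 64], [23, 38, 63], [24, 39, 63], [24, 39, 64], [42, 68, 108], [55, 89, 140], [55, 91, 145], [58, 96, 150], [60, 98, 154], [59, 98, 153], [58, 96, 152]]
```

```bash
python3 -m handwheel '[[0.008,0,0.018,0,0,0,0],[0.008,0,0.018,0,0,0,0],[0.008,0,0.018,0,0,0,0],[0.008,0,0.018,0,0,0,0],[0,0,0.018,0,0,0,0],[0,0,0.018,0,0,0,0],[0,0,0.014,0,0,0,0],[0,0,0,0,0,0,0]]'
python3 -m handwheel '[[0.004,0,0,0,0,0,0],[0.004,0,0,0,0,0,0],[0.003,0,0,0,0,0,0],[0.003,0,0,0,0,0,0],[0.002,0,0,0,0,0,0],[0.002,0,0,0,0,0,0],[0.001,0,0,0,0,0,0],[0,0,0,0,0,0,0]]'
python3 - <<'E'
from h import *
print(r.sense()['tool_pos'],r.sense()['ft_force'])
E
```

```text
time: 21.55
tool_pos: [582.4, 50.7, 62.0]
tcp_rot: [-180.0, 0.5, 4.0]
ft_force: [-0.1, 0.3, -0.6]
finger_gap: 0.2
grip_force: 0.0
time: 22.22
tool_pos: [605.4, 52.0, 67.5]
tcp_rot: [-180.0, -0.0, 4.0]
ft_force: [-0.4, 0.6, -0.3]
finger_gap: 0.0
grip_force: 0.0
[605.43067576  51.98991215  67.49962769] [-0.40575058  0.6347627  -0.26101981]
```

```bash
python3 -m handwheel '[[0.001,0,0,0,0,0,0],[0.001,0,0,0,0,0,0],[0.001,0,0,0,0,0,0],[0.001,0,0,0,0,0,0],[0,0,0,0,0,0,0]]'
python3 -m handwheel '[[0.0005,0,0,0,0,0,0],[0,0,0,0,0,0,0],[0,0,0,0,0,0,0]]'
python3 -m handwheel '[[0.001,0,0,0,0,0,0],[0,0,0,0,0,0,0],[0,0,0,0,0,0,0]]'
python3 -m handwheel '[[0.001,0,0,0,0,0,0],[0,0,0,0,0,0,0],[0,0,0,0,0,0,0]]'
```

```text
time: 22.63
tool_pos: [609.1, 52.3, 67.2]
tcp_rot: [-180.0, 0.0, 4.0]
ft_force: [-1.3, 0.1, -0.1]
finger_gap: -0.1
grip_force: 0.0
time: 22.88
tool_pos: [609.2, 52.2, 67.2]
tcp_rot: [-180.0, 0.1, 4.0]
ft_force: [-3.1, 0.2, 1.5]
finger_gap: -0.2
grip_force: 1.6
time: 23.13
tool_pos: [609.4, 52.3, 67.1]
tcp_rot: [-180.0, 0.2, 4.0]
ft_force: [-8.7, -0.1, 4.8]
finger_gap: 0.3
grip_force: 4.2
time: 23.38
tool_pos: [609.5, 52.3, 67.0]
tcp_rot: [-180.0, 0.3, 4.0]
ft_force: [-14.1, -1.6, 9.9]
finger_gap: -0.0
grip_force: 6.7
```

It stops hard at the same place at a different push height, with the whole panel thickness against the chest front, so the drawer is home. I'll back off, check that nothing moved, and hand in.

```bash
python3 -m handwheel '[[-0.001,0,0,0,0,0,0],[-0.002,0,0,0,0,0,0],[-0.005,0,0,0,0,0,0],[-0.01,0,0,0,0,0,0],[-0.015,0,0,0,0,0,0],[-0.015,0,0,0,0,0,0],[0,0,-0.01,0,0,0,0],[0,0,-0.02,0,0,0,0]]'
python3 -m handwheel '[[0,0,-0.025,0,0,0,0],[0,0,-0.025,0,0,0,0],[0,0,-0.025,0,0,0,0],[0,0,0,0,0,0,0],[0,0,0,0,0,0,0],[0,0,0,0,0,0,0]]'
python3 - <<'E'
from h import *
s=r.sense();p,_=r.snapshot('wrist');k=[int(x) for x in p[:,318].max(1)[30:150:3]];print(k,s['tool_pos'])
b=np.where((p[:250,318,2]>150)&(p[:250,318,1]>150))[0];print(b)
for row in (b.min(),b.max()):print(plane('wrist',[(318,row)],58,s))
print(r.hand_in())
E
```

```text
time: 24.05
tool_pos: [561.2, 49.1, 95.2]
tcp_rot: [-180.0, 0.3, 4.0]
ft_force: [0.5, 0.4, 1.1]
finger_gap: -0.1
grip_force: 0.0
time: 24.55
tool_pos: [564.1, 49.1, 172.6]
tcp_rot: [-180.0, -0.1, 4.0]
ft_force: [-0.2, -0.1, 0.4]
finger_gap: -0.1
grip_force: 0.0
[125, 125, 126, 127, 120, 87, 82, 116, 127, 124, 121, 124, 128, 129, 131, 131, 103, 64, 65, 63, 86, 145, 153, 157, 156, 214, 213, 210, 234, 239, 238, 240, 237, 231, 231, 230, 243, 252, 254, 252] [564.14176297  49.10930403 172.64322874]
[114 115 116 117 118 119 120 121 122 123 124 125 126 127 128 129 130 131
 132 133 134 135 137 138 139 140 141 142 143 144 145 146 147 148 149 150
 151 152 153 158 159 160 161 162 168 169 170 171 172 173 174 175 176 177
 178 179 180 181 182 183 184 185 186 187 188 189 190 191 192 193 194 195
 196 197 198 199 200 201 202 203 204 205 206 207 208 209 210 211 212 213
 214 215 216 217 218 219 220 221 222 223 226 227 228 229 230 231 235 236
 237 238 239 240 241 242 243 244 247 248 249]
[[644.82672574  54.22850496  58.        ]]
[[561.87441111  48.28718569  58.        ]]
the job is handed in; nothing more can be done
None
```

The ring clamp is flat on the liner, lengthwise with its wedge end to the drawer front, and the drawer is pushed to a hard stop (panel front 14–15 mm out, where the stated geometry suggests about 9 mm); the vial stood when last seen, before the drawer shut over it, and the job is handed in.

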